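# Pry open a roll cartridge and snap its hub cap home

### The job

Use the flat pry blade to lever up the closed cover of the black roll cartridge and swing it fully open, upright or beyond, then lay the blade down flat on the bench. Press the white hub cap, knob up, onto the hub in the middle of the roll until it snaps and sits fully home, and finish while still pressing it down firmly, without letting go. Leave the loose roll and the screwdriver where they are.

Things in the scene. Friction and masses are not known exactly. Their poses are not given: they have to be found in the camera images.
- cartridge: Black cartridge, 144 x 140 mm, 50 mm high (walls 4 mm), lying fixed in a thin nest plate. Origin: on the bench under the middle of shell and hub. x points from the cover's lip to the hinge, z up. Holds a fixed white roll: outer radius 58, inner 27, top 26 mm above the bench. Front wall's face at x = -72 mm; before it a solid ledge from x = -72 to -90 mm, full width, top 40 mm above the bench.
- cover (a joint): Angle of the cover, rad: 0 closed flat, 1.57 upright, stop at 1.95. Hinged on the side away from the robot, it is a 3 mm panel of 156 x 140 mm on a hinge with stiff friction (about 0.14 N m plus its weight of 80 g): it stays where it is left. It starts closed or ajar by at most 0.04.
- lip (a point): Middle of the lower edge of the cover's free lip, 156 mm from the hinge axis; moves with the cover. Closed, it lies at cartridge x = -84 mm, 50 mm above the bench, 12 mm out from the front wall and over the ledge: the 10 mm gap between ledge and lip is where the blade goes in.
- hinge (a point): Middle of the hinge axis, at cartridge x = +72 mm, 50 mm above the bench; the axis runs along the cartridge's y. The cover's underside lies in the plane of the axis.
- hub: Fixed hub: post 28 mm thick, 18 mm tall, top tapered to 16 mm, four round spring pawls standing 4 mm out of its side 8 mm up. Origin: middle of the seat ring (radius 26 mm) on which the cap's rim comes to rest, 6 mm above the bench; z up. Pawls resist the rim from 11 mm above the seat, peak 8 to 13 N some 9 mm above; then the force drops and the cap falls home and is held.
- cap: Loose white plastic hub cap, 46 mm diameter, 42 mm tall, about 40 g, standing knob up on the bench: round skirt open below, 20 mm deep, with a bead of 32 mm inner diameter in its rim; shoulder 24 mm above the rim; on it a round knob, 24 mm diameter, 18 mm high. Origin: middle of the rim's underside; z up to the knob. Seated, its origin meets the hub's and the knob ends 2 mm below the shell's top.
- blade: Loose flat pry tool lying on the bench, 160 mm long, about 70 g: black handle 90 mm long, 18 wide, 20 high; steel blade 70 mm long, 20 wide, 3 thick, 8.5 to 11.5 mm above the origin. Origin: on the underside, 20 mm behind the handle's front end, near the centre of mass; x points to the tip, z up.
- blade_tip (a point): Tip of the pry blade, 90 mm ahead of the blade's origin and 10 mm above it, at mid thickness.
- roll: Bystander: loose white roll, 80 mm diameter, 45 mm high, with a 26 mm hole. Origin: middle of the underside.
- screwdriver: Bystander: screwdriver lying on the bench, about 200 mm long. Origin: underside, about mid-length.
Not all that is in view belongs to the job. There is more than one size of the blade; the one meant has the size given above.

How it is judged:
By the outcome, as a careful person would: the job done as asked, in the order asked, and still so for the second after the job is handed in, while the arm keeps its last pose, push and grip.
It also fails if it takes over 62 s, if anything falls off the work surface, if the arm or the gripper's body presses on something with over 40 N, if the wrist force passes 120 N, or if a joint passes its speed limit or range.

### The arm

A 7-joint arm with a two-finger parallel gripper is mounted at the origin on the work surface. World frame = base frame: x ahead of the robot, y to its left, z up, the work surface at z = 0. Lengths are in mm, angles in rad, forces in N, time in s.
With the tool pointing down it reaches from about 400 to 900 mm from the base axis. Payload 5.5 kg.
Tool frame: the origin (TCP) lies midway between the tips of the shut fingers; the grasp point (between the pads) lies 19 mm behind it; z points along the fingers, y is the line along which they close (so a half turn about z gives the same grasp; the last joint's range is limited). The gripper opens to 85 mm and grips with 20 to 120 N. Pads are 22 mm wide; open, the fingers measure 114 mm over their backs; the gripper's body (76 mm by 85 mm) begins 54 mm behind the grasp point. The pads swing forward as they close: fully open they stand 13 mm farther back than shut.
Start: joints at [1.425, 0.501, -0.427, 1.55, 0.221, 1.138, -0.21], TCP at [258.412, -596.425, 231.31] pointing down, gripper open.
Joint ranges: [-2.88, 2.88], [-0.31, 2.03], [-1.54, 1.56], [0.2, 2.42], [-1.41, 4.55], [0.19, 2.02], [-2.57, 2.57]. Speed limits (rad/s): [2.57, 2.57, 3.14, 3.14, 3.14, 3.14, 3.14].

### API

Orientations are given as a unit quaternion [x, y, z, w].
In Python, from rig import ctrl gives the robot as it stands.
- The arm moves only by the tool apply_moves, never from a script. Its argument "rows" is a list of rows, each a list of 3 entries, a list of its own where there are three numbers: the shift along the tool's x, y, z in m, then the turn about the tool's z in rad, then the finger opening in m, from 0 to 0.0854. A call has 1 to 12 rows; each row shifts and turns the commanded pose from where the row before left it, along the tool's axes as they then stand; what a row does not reach is not made up. A row lasts 1/10 s, in which the tool goes at most 50 mm and 8.59 degrees, less where a joint would pass 70% of its speed; a pose out of reach is approached as far as the arm can. A call with a gripper value outside its range is refused whole. The fingers move at their own pace and stop on an object; "squeeze" is the grip in N (left out, the last holds). Time passes only in rows, so rows that do not move let the fingers close. It gives the time, the measured TCP pose, the force, the opening and the grip force at its end, in the units of the state.
- ctrl.read_state(): the state, without advancing time (a new reading comes with each control period).
- ctrl.get_image(name): name is "scene" or "top" or "wrist"; returns a dict with "image" (420x560x3 uint8, blue, green, red), "fovy" (degrees; the focal length in pixels is half the picture's height over the tangent of half this angle, whatever the lens; pixels are square), "cx", "cy" (the principal point, pixels), "k1" (the pictures are not rectified: a ray, as slopes to the right and down, at radius r is drawn at 1 + k1 r^2 times it, then the intrinsics apply), "eye" and "attitude" of the camera in the world. Camera axes: x right, y down, z forward; pixel columns grow to the right and rows downward; lengths in mm; the calibration is good to about 2 mm. A picture is of the moment at which its call begins. There is no depth.
- ctrl.job_done(): hands the job in; it is judged then, once.
The state is a dict: "t": time; "joints": joint angles; "dq": joint speeds; "joint_efforts": joint torques, N m; "eef_pos": TCP position; "tool_rot": TCP orientation; "contact_force": force on the tool from outside, world axes, zero at the start; "wrist_torque": the same for the moment, N m; "grip_width": opening from 0.0 (shut) to 1.0 (fully open); "grip_force": force on a finger pad.
Only numpy, scipy, OpenCV 4.12 (cv2) and the standard library are available. Lean on these libraries where they do the work, as an engineer would, in place of code of your own. Each camera call takes 0.05 s, during which the arm holds its last target. There are 200 camera calls.

## Working session

There is one attempt and no reset: what is moved stays moved. The work goes in short steps, Python scripts to look and compute and a tool call to move; the robot and the scene stay as the last step left them, time stands still between calls to the robot, and variables do not carry over. Pictures are saved under pics/ and viewed, at most 10 in all, crops included, and the job is handed in when it is done.

Besides the shell and the picture viewer there is one more tool, called in YAML: its name, and indented under it one key for each argument. apply_moves: Moves the arm, as the interface text tells. Its arguments: {"type":"object","properties":{"rows":{"type":"array","items":{"type":"array"}},"squeeze":{"type":"number"}},"required":["rows"]}

```bash
ls; mkdir -p pics; cat > h.py <<'E'
import numpy as np, cv2
from scipy.spatial.transform import Rotation as R
from rig import ctrl
def cam(d):
    f=d["image"].shape[0]/2/np.tan(np.radians(d["fovy"])/2)
    a=np.array(d["attitude"],float)
    M=a if a.shape==(3,3) else R.from_quat(a).as_matrix()
    K=np.array([[f,0,d["cx"]],[0,f,d["cy"]],[0,0,1]])
    return K,M,np.array(d["eye"],float),np.array([d["k1"],0,0,0,0])
def ray(d,uv):
    K,M,e,k=cam(d)
    p=cv2.undistortPoints(np.array(uv,float).reshape(-1,1,2),K,k).reshape(-1,2)
    return e,np.c_[p,np.ones(len(p))]@M.T
def plane(d,uv,z):
    e,r=ray(d,uv); return e+r*((z-e[2])/r[:,2])[:,None]
def proj(d,P):
    K,M,e,k=cam(d); P=np.array(P,float).reshape(-1,3)
    rv=cv2.Rodrigues(M.T)[0]
    return cv2.projectPoints(P,rv,-M.T@e,K,k)[0].reshape(-1,2)
E
python3 - <<'E'
from h import *
ims=[]
for n in("scene","top","wrist"):
    d=ctrl.get_image(n); cv2.imwrite(f"pics/{n}0.png",cv2.resize(d["image"],(800,600))); print(n,{k:v for k,v in d.items() if k!="image"})
    np.save(f"pics/{n}0.npy",d,allow_pickle=True)
print(ctrl.read_state())
E
```

```text
pics
scene {'fovy': 55.619634847230586, 'cx': 278.5048396411435, 'cy': 207.0073203908079, 'k1': -0.09843023578452814, 'eye': array([1043.19063045, -103.45810053,  780.95647984]), 'attitude': array([ 0.72847716,  0.60593752, -0.21121383, -0.23989469])}
top {'fovy': 55.71523869413108, 'cx': 282.46797105864596, 'cy': 208.95424754625273, 'k1': -0.11763366734004567, 'eye': array([343.4865673 ,  17.01032132, 884.4360512 ]), 'attitude': array([ 0.70802283, -0.6993153 ,  0.08286837, -0.05286415])}
wrist {'fovy': 64.35060618042647, 'cx': 280.90494471376314, 'cy': 212.45620301151646, 'k1': -0.06937667079305612, 'eye': array([ 325.80334483, -567.48545373,  373.87513731]), 'attitude': array([ 0.82704838, -0.54336604, -0.08008426,  0.11971151])}
{'t': 0.15, 'joints': array([ 1.42518098,  0.50165863, -0.42682503,  1.55118836,  0.22082157,
        1.13830374, -0.21026846]), 'dq': array([-0.00020223, -0.00128151,  0.00094231, -0.00289543,  0.00147714,
       -0.0011771 ,  0.00034292]), 'joint_efforts': array([-7.05626328e-03, -5.70031035e+01, -5.82566366e+00, -2.81280059e+01,
        1.05740075e-02,  7.80606817e-03,  3.59980231e-05]), 'eef_pos': array([ 258.14277278, -595.96864727,  230.48984905]), 'tool_rot': array([ 9.79173701e-01,  2.03022899e-01, -1.32009876e-04, -7.41189662e-04]), 'contact_force': array([-0.23124909,  0.16533881,  0.51874097]), 'wrist_torque': array([-0.02350699,  0.01244248, -0.01321583]), 'grip_force': 0.0, 'grip_width': 0.9992936440754032}
```

View pics/top0.png

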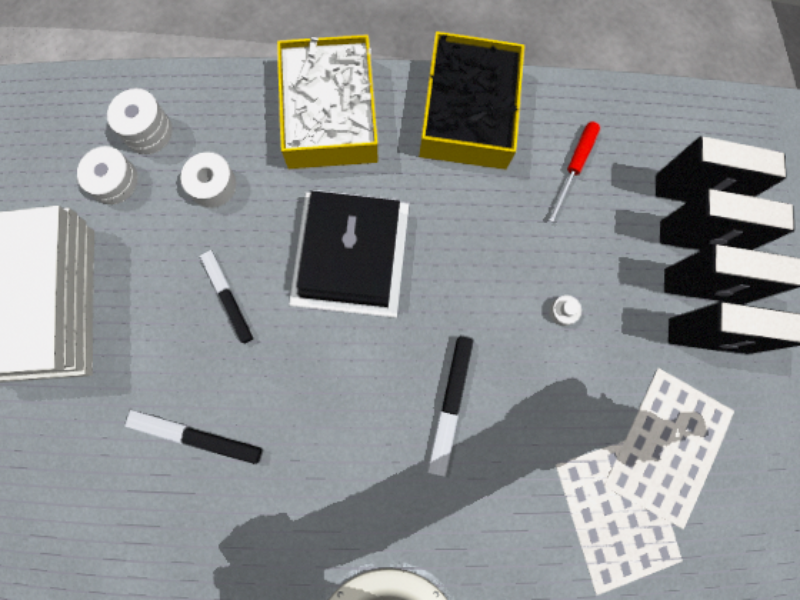

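View pics/scene0.png

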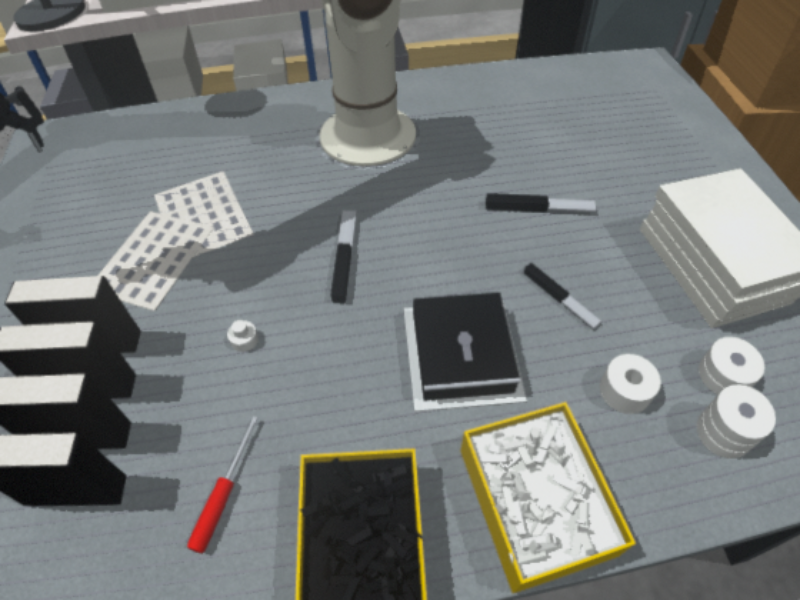

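Top picture (800x600): cartridge at about (350,250) on its white nest, cap at (567,310), three blade tools near (225,297), (193,437) and (452,405), roll at (206,178), screwdriver at (575,170). The scene picture shows the same, with the hinge on the side away from the robot.

```bash
python3 - <<'E'
from h import *
s=1/1.42857
L=lambda n:np.load(f"pics/{n}0.npy",allow_pickle=True).item()
T,S=L("top"),L("scene")
P=lambda d,pts,z:plane(d,np.array(pts)*s,z)
for n,a,b,j in(("A",(205,253),(250,341),(222,292)),("B",(126,418),(262,457),(183,436)),("C",(464,338),(437,474),(449,414))):
    p=P(T,[a,b,j],12); print(n,p[:,:2].round(),np.linalg.norm(p[0]-p[1]).round(),)
for n,a,b,j in(("C",(345,211),(340,300),(343,246)),("B",(487,202),(596,208),(548,204)),("A",(527,267),(599,326),(565,297))):
    p=P(S,[a,b,j],12); print("S",n,p[:,:2].round(),np.linalg.norm(p[0]-p[1]).round())
# cover mask
def dark(d,box,t=60):
    x0,y0,x1,y1=[int(v*s) for v in box]; g=d["image"].max(2); m=np.zeros_like(g); m[y0:y1,x0:x1]=(g[y0:y1,x0:x1]<t)*255
    c=max(cv2.findContours(m,0,1)[0],key=cv2.contourArea); return c
for d,box in((T,(285,180,415,320)),(S,(405,285,530,405))):
    c=dark(d,box); q=cv2.approxPolyDP(cv2.convexHull(c),4,True).reshape(-1,2); print(q.tolist()); print(plane(d,q,53)[:,:2].round(1).tolist())
# blade C fine: handle mask & bright blade
for d,box in((T,(425,330,480,425)),(S,(325,235,360,310))):
    c=dark(d,box,50); r=cv2.minAreaRect(c); b=cv2.boxPoints(r); print("C handle",plane(d,b,16)[:,:2].round(1).tolist())
# cap
for d,box in((T,(545,290,590,330)),(S,(222,312,262,355))):
    x0,y0,x1,y1=[int(v*s) for v in box]; g=d["image"].min(2); m=np.zeros_like(g); m[y0:y1,x0:x1]=(g[y0:y1,x0:x1]>175)*255
    c=max(cv2.findContours(m,0,1)[0],key=cv2.contourArea); print("cap",cv2.minEnclosingCircle(c),plane(d,[cv2.minEnclosingCircle(c)[0]],20))
def crop(d,box,k):
    x0,y0,x1,y1=[int(v*s) for v in box]; return cv2.resize(d["image"][y0:y1,x0:x1],(400,400),interpolation=cv2.INTER_CUBIC)
o=np.vstack([np.hstack([crop(T,(280,180,420,320),1),crop(T,(540,280,600,340),1)]),np.hstack([crop(S,(400,285,530,415),1),crop(T,(400,330,550,480),1)])])
cv2.imwrite("pics/crops.png",cv2.resize(o,(600,600)))
E
```

```text
A [[582. 297.]
 [443. 217.]
 [519. 265.]] 161.0
B [[321. 403.]
 [269. 190.]
 [297. 312.]] 219.0
C [[ 453. -114.]
 [ 247.  -72.]
 [ 336.  -90.]] 210.0
S C [[ 244.  -77.]
 [ 455. -111.]
 [ 333.  -91.]] 214.0
S B [[272. 198.]
 [327. 402.]
 [299. 313.]] 212.0
S A [[445. 222.]
 [589. 300.]
 [521. 266.]] 163.0
[[218, 134], [279, 141], [270, 214], [209, 206]]
[[672.5, 126.5], [658.8, -8.8], [494.3, 8.7], [509.5, 138.7]]
[[348, 205], [362, 262], [296, 269], [290, 210]]
[[520.3, 140.5], [670.3, 127.5], [660.3, -10.8], [509.1, 6.4]]
C handle [[340.5, -77.1], [456.2, -102.6], [451.4, -126.5], [335.7, -100.5]]
C handle [[456.0, -125.0], [332.2, -99.1], [340.4, -77.5], [463.2, -104.9]]
cap ((397.0, 216.0), 10.295730590820312) [[ 500.17306415 -278.61165866   20.        ]]
cap ((168.5, 232.0), 9.962529182434082) [[ 494.31000692 -277.90410386   20.        ]]
```

View pics/crops.png

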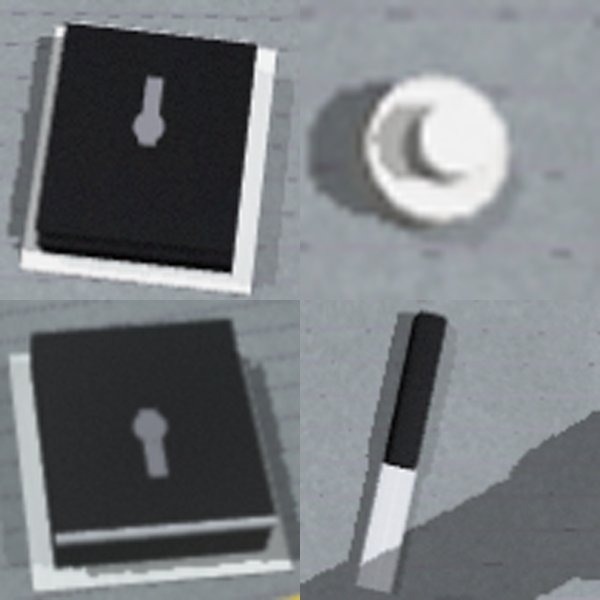

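Crops: the cover is closed with its keyhole mark, and the cap is a clean ring with its knob. The sizes show that tool A (161–163 mm long) is the blade meant: tip about (585,298), origin about (503,254). B and C are too long. Moving over it.

apply_moves:
  rows:
    - [[0.028, -0.034, 0], 0, 0.06]
    - [[0.028, -0.034, 0], 0, 0.06]
    - [[0.028, -0.034, 0], 0, 0.06]
    - [[0.028, -0.034, 0], 0, 0.06]
    - [[0.028, -0.034, 0], 0, 0.06]
    - [[0.028, -0.034, 0], 0, 0.06]
    - [[0.028, -0.034, 0], 0, 0.06]
    - [[0.028, -0.034, 0], 0, 0.06]
    - [[0.028, -0.034, 0], 0, 0.06]
    - [[0.028, -0.034, 0], 0, 0.06]
  squeeze: 90

```text
t: 1.15
eef_pos: [380.2, -171.4, 231.4]
tool_rot: [0.979, 0.203, -0.0, 0.0]
contact_force: [1.0, -0.8, 0.5]
grip_width: 0.703
grip_force: 0.0
```

apply_moves:
  rows:
    - [[0.028, -0.037, 0], 0, 0.06]
    - [[0.028, -0.037, 0], 0, 0.06]
    - [[0.028, -0.037, 0], 0, 0.06]
    - [[0.028, -0.037, 0], 0, 0.06]
    - [[0.028, -0.037, 0], 0, 0.06]
    - [[0.028, -0.037, 0], 0, 0.06]
    - [[0.028, -0.037, 0], 0, 0.06]
    - [[0.028, -0.037, 0], 0, 0.06]
    - [[0.028, -0.037, 0], 0, 0.06]
    - [[0, 0, 0], -0.11, 0.06]
    - [[0, 0, 0], 0, 0.06]

```text
t: 2.25
eef_pos: [478.1, 234.9, 230.9]
tool_rot: [0.966, 0.259, -0.001, -0.001]
contact_force: [0.0, -0.9, -1.1]
grip_width: 0.702
grip_force: 0.0
```

```bash
cat >> h.py <<'E'
def psi(s):
    x=R.from_quat(s["tool_rot"]).as_matrix()[:,0]; return np.arctan2(x[1],x[0])
def totool(s,target):
    "shift (mm, tool axes) from measured TCP to world target"
    return R.from_quat(s["tool_rot"]).as_matrix().T@(np.array(target)-s["eef_pos"])
E
python3 - <<'E'
from h import *
d=ctrl.get_image("wrist"); np.save("pics/w1.npy",d,allow_pickle=True)
s=ctrl.read_state(); print(s["eef_pos"],psi(s),s["joints"].round(2))
im=cv2.resize(d["image"],(800,600)); cv2.imwrite("pics/w1.png",im)
E
```

```text
[478.46160844 232.80954848 230.72515618] 0.5183754077429398 [ 0.26  0.41 -0.95  1.83  0.37  1.09 -1.88]
```

View pics/w1.png

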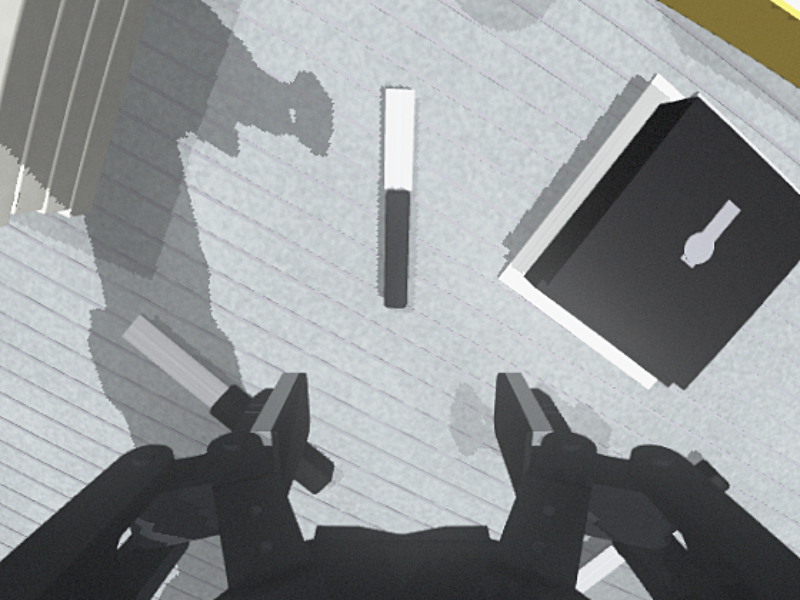

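The wrist view shows the blade vertical in the picture: tip (400,88), junction (398,190), rear (396,307). The cartridge's near corner is at (505,275).

```bash
python3 - <<'E'
from h import *
d=np.load("pics/w1.npy",allow_pickle=True).item(); s=ctrl.read_state()
k=.7
t=plane(d,[[400*k,88*k]],11.5)[0]; j=plane(d,[[398*k,190*k]],13)[0]; r=plane(d,[[396*k,306*k]],18)[0]
print(t,j,r,np.linalg.norm((t-r)[:2]),np.linalg.norm((t-j)[:2]),np.arctan2(*(t-r)[[1,0]]))
m=(d["image"].max(2)<75).astype(np.uint8)*255; M=np.zeros_like(m); M[125:222,255:300]=m[125:222,255:300]
c=max(cv2.findContours(M,0,1)[0],key=cv2.contourArea); print(cv2.minAreaRect(c)); b=plane(d,cv2.boxPoints(cv2.minAreaRect(c)),20); print(b.round(1))
w=(d["image"].min(2)>215).astype(np.uint8)*255; M=np.zeros_like(m); M[50:138,255:300]=w[50:138,255:300]
c=max(cv2.findContours(M,0,1)[0],key=cv2.contourArea); b=plane(d,cv2.boxPoints(cv2.minAreaRect(c)),11.5); print(b.round(1))
u=(t-r)/np.linalg.norm((t-r)[:2]); o=t-90*u; print("origin",o,totool(s,[o[0],o[1],5]))
E
```

```text
[585.6383094  297.86230564  11.5       ] [523.23162386 263.59784868  13.        ] [445.90091367 220.9075855   18.        ] 159.52607534777 71.19443384913527 0.5033878177353324
((283.0, 213.5), (1.0, 0.0), -90.0)
[[449.9 215.7  20. ]
 [449.9 215.7  20. ]
 [450.9 216.3  20. ]
 [450.9 216.3  20. ]]
[[518.1 273.1  11.5]
 [580.4 306.5  11.5]
 [590.2 288.6  11.5]
 [528.4 254.4  11.5]]
origin [506.80251037 254.44667721  15.16711209] [ 35.64859756  -4.66627989 225.678137  ]
```

apply_moves:
  rows:
    - [[0.021, -0.0025, 0.03], 0.015, 0.06]
    - [[0.02, -0.0025, 0.04], 0, 0.06]
    - [[0, 0, 0.045], 0, 0.06]
    - [[0, 0, 0.045], 0, 0.06]
    - [[0, 0, 0.036], 0, 0.06]
    - [[0, 0, 0.02], 0, 0.05]
    - [[0, 0, 0.01], 0, 0.045]
    - [[0, 0, 0], 0, 0.04]

```text
t: 3.1
eef_pos: [512.1, 254.8, 4.3]
tool_rot: [0.969, 0.248, -0.001, 0.001]
contact_force: [-0.2, 0.2, 0.3]
grip_width: 0.462
grip_force: 0.0
```

```bash
python3 - <<'E'
from h import *
s=ctrl.read_state(); print(s["eef_pos"],psi(s),totool(s,[512.1,257.3,4]))
E
```

```text
[512.08459646 254.83024984   4.34333326] 0.5002549107647314 [ 1.19894224 -2.15995425  0.33899261]
```

apply_moves:
  rows:
    - [[0, -0.002, 0], 0, 0.03]
    - [[0, 0, 0], 0, 0.0]
    - [[0, 0, 0], 0, 0.0]
    - [[0, 0, 0], 0, 0.0]
    - [[0, 0, 0], 0, 0.0]
  squeeze: 110

```text
t: 3.6
eef_pos: [512.6, 259.5, 7.4]
tool_rot: [0.968, 0.249, 0.002, -0.0]
contact_force: [-0.8, -0.6, 6.2]
grip_width: 0.173
grip_force: 108.5
```

apply_moves:
  rows:
    - [[0, 0, -0.01], 0, 0.0]
    - [[0, 0, -0.03], 0, 0.0]
    - [[0, 0, -0.04], 0, 0.0]
    - [[0, 0, -0.04], 0, 0.0]
    - [[0, 0, -0.03], 0.12, 0.0]
    - [[0, 0, 0], 0.12, 0.0]
    - [[0, 0, 0], 0.12, 0.0]
    - [[0, 0, 0], 0.12, 0.0]
    - [[0, 0, 0], 0.11, 0.0]
    - [[0, 0, 0], 0, 0.0]

```text
t: 4.6
eef_pos: [511.5, 259.0, 156.5]
tool_rot: [0.999, -0.043, 0.001, -0.0]
contact_force: [-0.2, -1.1, -0.9]
grip_width: 0.176
grip_force: 107.8
```

apply_moves:
  rows:
    - [[-0.015, 0.037, 0], 0, 0.0]
    - [[-0.015, 0.037, 0], 0, 0.0]
    - [[-0.015, 0.037, 0], 0, 0.0]
    - [[-0.015, 0.037, 0], 0, 0.0]
    - [[-0.016, 0.036, 0], 0, 0.0]
    - [[0, 0, 0], 0, 0.0]

```text
t: 5.2
eef_pos: [416.7, 76.5, 154.8]
tool_rot: [0.999, -0.044, -0.002, 0.003]
contact_force: [0.2, 0.1, -0.8]
grip_width: 0.172
grip_force: 108.0
```

```bash
python3 - <<'E'
from h import *
s=ctrl.read_state(); print(s["eef_pos"],psi(s),s["joints"].round(2),s["contact_force"],s["grip_width"])
d=ctrl.get_image("wrist"); np.save("pics/w2.npy",d,allow_pickle=True)
t=ctrl.get_image("scene"); np.save("pics/s2.npy",t,allow_pickle=True)
t=ctrl.get_image("top"); np.save("pics/t2.npy",t,allow_pickle=True)
cv2.imwrite("pics/w2.png",cv2.resize(d["image"],(800,600)))
E
```

```text
[416.69854152  76.47459884 154.81159714] -0.08902686355271716 [ 0.46  0.26 -0.79  2.15  0.25  0.83 -2.14] [ 0.17954387  0.09594576 -0.84848511] 0.17239635646637214
```

View pics/w2.png

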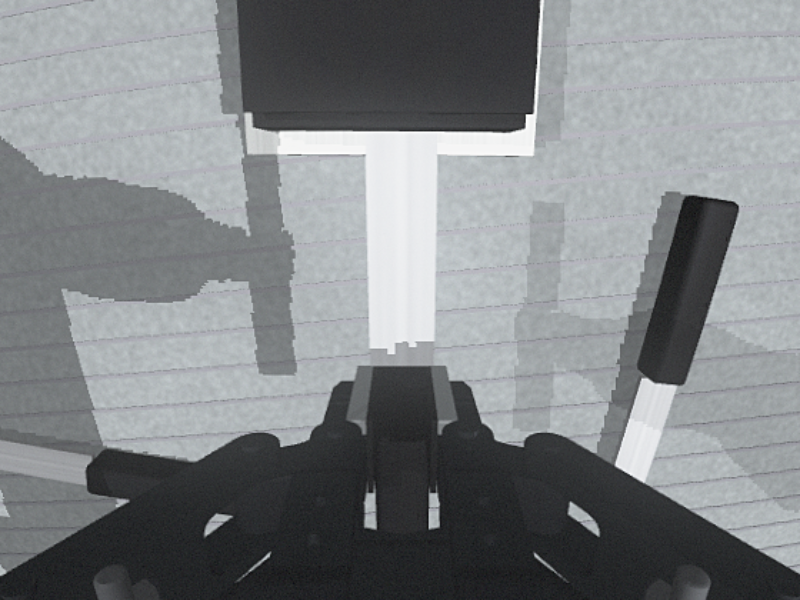

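Wrist view: the held blade points straight at the cartridge with its tip near (402,132). The lip edge runs (243,112) to (533,112) and the ledge front edge lies at row 130.

```bash
python3 - <<'E'
from h import *
k=.7
d=np.load("pics/w2.npy",allow_pickle=True).item(); s=ctrl.read_state()
print(d["eye"])
q=plane(d,np.array([[243,111],[533,111]])*k,53); g=plane(d,np.array([[255,131],[526,130]])*k,40)
n=plane(d,np.array([[248,155],[533,155]])*k,3)
for a in(q,g,n): v=a[0]-a[1]; print(a.round(1).tolist(),np.linalg.norm(v),np.arctan2(-v[0],v[1]),a.mean(0))
p=psi(s); u=np.array([np.cos(p),np.sin(p),0])
for L in (80,84,88): print(L,proj(d,s["eef_pos"]+u*L+[0,0,2.6])/k)
# blade in wrist view: columns of edges at rows -> width ; z from width
g=d["image"].min(2).astype(int)
for r in(100,130,150,170,200,230): 
    row=g[r,230:340]; w=np.where(row>225)[0]+230; print(r,w.min(),w.max(),end=' ; ')
t=np.load("pics/s2.npy",allow_pickle=True).item(); tt=np.load("pics/t2.npy",allow_pickle=True).item()
P=s["eef_pos"]+u*84+[0,0,2.6]; a=proj(t,P)[0]; b=proj(tt,P)[0]; print(a,b)
c=lambda im,a:cv2.resize(im["image"][int(a[1])-50:int(a[1])+50,int(a[0])-50:int(a[0])+50],(400,400),interpolation=cv2.INTER_CUBIC)
cv2.imwrite("pics/c2.png",np.hstack([c(t,a),c(tt,b)]))
E
```

```text
[490.49740849  70.38644846 298.11710587]
[[521.4, 143.9, 53.0], [508.5, 3.4, 53.0]] 141.11770059505523 -0.09116376496176286 [514.94400029  73.6291851   53.        ]
[[512.6, 143.2, 40.0], [500.4, 3.7, 40.0]] 140.02310653456553 -0.08734789995528594 [506.50320863  73.44181468  40.        ]
[[502.6, 160.1, 3.0], [487.2, -9.7, 3.0]] 170.47246196310033 -0.09092608456997282 [494.89318205  75.19192608   3.        ]
80 [[377.58465525 126.26745488]]
84 [[377.34193097 111.0971043 ]]
88 [[377.09969448  95.74472651]]
100 230 339 ; 130 257 304 ; 150 257 304 ; 170 257 304 ; 200 258 303 ; 230 259 303 ; [321.98261933 173.0823212 ] [235.15561662 198.0519246 ]
```

View pics/c2.png

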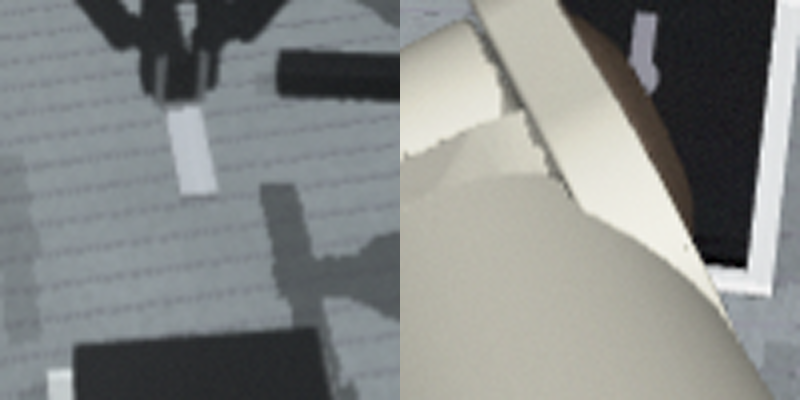

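Scene crop: the blade tip shows at about crop (197,192) where (200,200) was predicted, so it is held level and within about 2–3 mm. The top view is hidden by the arm.

```bash
python3 - <<'E'
from h import *
s=ctrl.read_state(); print(s["t"],s["eef_pos"],psi(s),s["tool_rot"])
t=np.load("pics/s2.npy",allow_pickle=True).item();w=np.load("pics/w2.npy",allow_pickle=True).item()
print(plane(t,[[321.98-.75,173.08-2]],157.5))
print(plane(w,[[402*.7,r*.7] for r in(132,155,200,340)],158.5))
print(R.from_quat(w["attitude"]).as_matrix().round(3))
d=ctrl.get_image("wrist");print(d["eye"],w["eye"],ctrl.read_state()["eef_pos"])
w=d
def feat(r0,r1,P):pass
cv2.imwrite("pics/w3.png",d["image"]); np.save("pics/w3.npy",d,allow_pickle=True)
print(plane(w,[[402*.7,r*.7] for r in(132,155,200,340)],158.5))
E
```

```text
5.35 [420.60986281  82.28114518 156.04861061] -0.08480896326076034 [ 9.99100564e-01 -4.23916141e-02  1.00226242e-03 -9.71120689e-05]
[[497.48275351  75.31585905 157.5       ]]
[[498.19785361  68.90092333 158.5       ]
 [492.02485526  69.45568544 158.5       ]
 [479.56682012  70.57507437 158.5       ]
 [436.68537869  74.42629774 158.5       ]]
[[-0.09  -0.954 -0.287]
 [-0.996  0.087  0.022]
 [ 0.004  0.288 -0.958]]
[493.6734302   75.78726592 299.70602364] [490.49740849  70.38644846 298.11710587] [420.76654617  82.99124772 155.99591119]
[[502.2129942   75.04175665 158.5       ]
 [495.96534305  75.57640446 158.5       ]
 [483.36476313  76.65450303 158.5       ]
 [440.0754743   80.35650126 158.5       ]]
```

apply_moves:
  rows:
    - [[-0.007, 0, 0.02], 0, 0.0]
    - [[0, 0, 0.04], 0, 0.0]
    - [[0, 0, 0.035], 0, 0.0]
    - [[0, 0, 0.015], 0, 0.0]
    - [[0, 0, 0], 0, 0.0]
    - [[0, 0, 0], 0, 0.0]
    - [[0, 0, 0], 0, 0.0]

```text
t: 6.1
eef_pos: [414.1, 83.7, 46.3]
tool_rot: [0.999, -0.042, 0.001, -0.0]
contact_force: [-0.3, 1.2, -0.3]
grip_width: 0.174
grip_force: 108.0
```

```bash
python3 - <<'E'
from h import *
d=ctrl.get_image("wrist"); t=ctrl.get_image("scene"); s=ctrl.read_state(); print(s["eef_pos"],psi(s),s["contact_force"])
np.save("pics/w4.npy",d,allow_pickle=True);np.save("pics/s4.npy",t,allow_pickle=True)
p=psi(s); u=np.array([np.cos(p),np.sin(p),0]); P=s["eef_pos"]+u*84+[0,0,2.6]
a=proj(d,P)[0]; b=proj(t,P)[0]; print(P,a,b)
def c(im,a,h,k):
    x,y=int(a[0])-h,int(a[1])-h; print("origin",x,y,"scale",400/2/h); return cv2.resize(im["image"][y:y+2*h,x:x+2*h],(400,400),interpolation=cv2.INTER_CUBIC)
cv2.imwrite("pics/c4.png",np.hstack([c(d,a,50,1),c(t,b,25,1)]))
E
```

```text
[414.00631081  82.99186163  46.37611182] -0.08581725654675462 [ 0.03872044 -0.44903146 -0.958553  ]
[497.69718733  75.79205696  48.97611182] [282.47052078  87.07586129] [318.29556248 202.67310867]
origin 232 37 scale 4.0
origin 293 177 scale 8.0
```

View pics/c4.png

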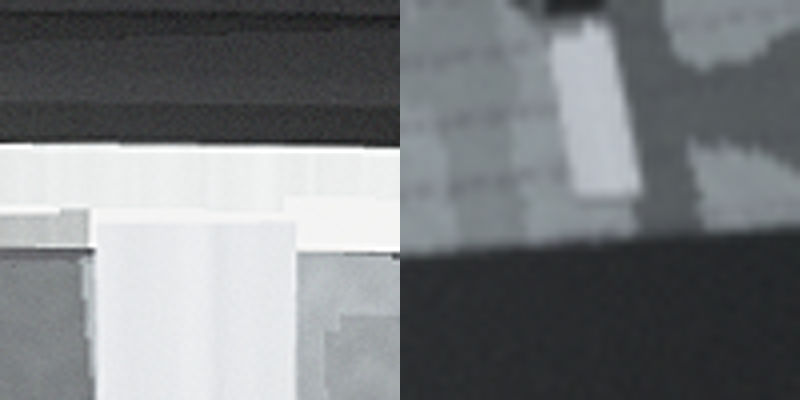

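Left crop (wrist): tip edge at crop row ~222, centre column 195; the ledge's front face spans rows 103–145. Right crop (scene): tip edge centre at crop (205,193), the cover's edge just below at row ~250.

```bash
python3 - <<'E'
from h import *
d=np.load("pics/w4.npy",allow_pickle=True).item();t=np.load("pics/s4.npy",allow_pickle=True).item()
def tri(a,b):
    e1,r1=ray(d,[a]); e2,r2=ray(t,[b]); r1,r2=r1[0],r2[0]
    k=np.linalg.lstsq(np.c_[r1,-r2],e2-e1,rcond=None)[0]; p,q=e1+k[0]*r1,e2+k[1]*r2; return ((p+q)/2).round(1),np.linalg.norm(p-q).round(1)
for r in(208,222): print(tri((280.8,37+r/4),(318.6,201.1)))
print(plane(d,[(280.8,37+103/4)],40),plane(d,[(280.8,37+145/4)],0),plane(d,[(280.8,92.5)],50.5), plane(t,[(318.6,201.1)],50.5))
g=d["image"].max(2)[:,281]; print(g[30:80].tolist())
print(plane(d,[(280.8,40.6),(280.8,46)],53),d["eye"])
E
```

```text
(array([496.7,  76.5,  53.5]), np.float64(0.1))
(array([495.5,  76.7,  52. ]), np.float64(0.2))
[[508.16901401  75.58238407  40.        ]] [[5.08490897e+02 7.56442206e+01 2.84217094e-14]] [[495.58671089  76.64097581  50.5       ]] [[494.4497796   77.21140878  50.5       ]]
[62, 54, 56, 56, 54, 55, 61, 60, 61, 56, 40, 47, 40, 46, 45, 49, 55, 57, 51, 61, 57, 57, 62, 66, 60, 62, 62, 68, 62, 64, 67, 69, 70, 51, 55, 63, 55, 64, 58, 57, 61, 58, 70, 185, 251, 241, 238, 237, 237, 237]
[[514.25709328  75.02973933  53.        ]
 [512.34376086  75.19427734  53.        ]] [487.14351622  77.0549058  189.98630291]
```

apply_moves:
  rows:
    - [[0, 0, 0.005], 0, 0.0]
    - [[0, 0, 0], 0, 0.0]
    - [[0.01, 0, 0], 0, 0.0]
    - [[0.008, 0, 0], 0, 0.0]
    - [[0.005, 0, 0], 0, 0.0]
    - [[0.003, 0, 0], 0, 0.0]
    - [[0, 0, 0], 0, 0.0]

```text
t: 6.9
eef_pos: [439.3, 80.4, 40.3]
tool_rot: [0.999, -0.043, 0.0, -0.0]
contact_force: [0.0, 0.8, -1.7]
grip_width: 0.172
grip_force: 108.0
```

```bash
python3 - <<'E'
from h import *
d=ctrl.get_image("wrist"); s=ctrl.read_state(); print(s["eef_pos"],psi(s),s["contact_force"],s["wrist_torque"])
im=d["image"]; o=cv2.resize(im[0:120,200:360],(800,600),interpolation=cv2.INTER_CUBIC); cv2.imwrite("pics/w5.png",o)
E
```

```text
[438.81099259  80.37294608  40.2313392 ] -0.08641429068203868 [-1.29175777 -0.02464628 -1.20766124] [ 0.04213867 -0.02615276 -0.02781433]
```

View pics/w5.png

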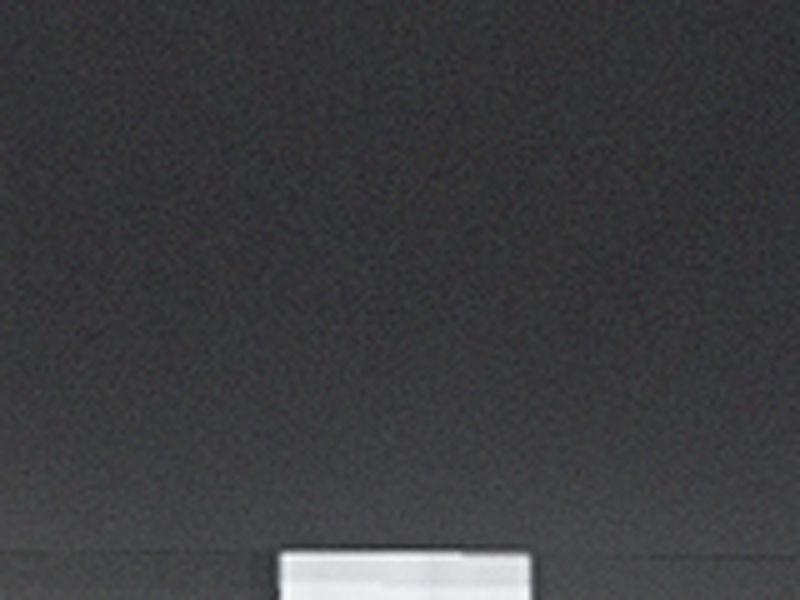

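The blade disappears under the lip line at crop row 552, centred on it, so it is under the lip. Lifting along the arc.

apply_moves:
  rows:
    - [[0.001, 0, 0], 0, 0]
    - [[0, 0, -0.005], 0, 0]
    - [[0, 0, -0.007], 0, 0]
    - [[0, 0, -0.007], 0, 0]
    - [[0.001, 0, -0.007], 0, 0]
    - [[0.003, 0, -0.01], 0, 0]
    - [[0.003, 0, -0.011], 0, 0]
    - [[0.004, 0, -0.009], 0, 0]
    - [[0.005, 0, -0.009], 0, 0]
    - [[0.005, 0, -0.009], 0, 0]

```text
t: 7.95
eef_pos: [461.2, 78.4, 115.2]
tool_rot: [0.999, -0.043, 0.0, -0.0]
contact_force: [-0.4, -0.2, -1.3]
grip_width: 0.174
grip_force: 109.7
```

```bash
python3 - <<'E'
from h import *
t=ctrl.get_image("scene"); s=ctrl.read_state(); print(s["eef_pos"],psi(s),s["contact_force"],s["wrist_torque"])
cv2.imwrite("pics/s6.png",cv2.resize(t["image"][120:320,200:400],(600,600)))
E
```

```text
[463.04747007  78.58102235 116.46276039] -0.08663421315379685 [ 0.93992347  0.80937385 -0.63602272] [-0.19746815  0.15090823  0.02263815]
```

View pics/s6.png

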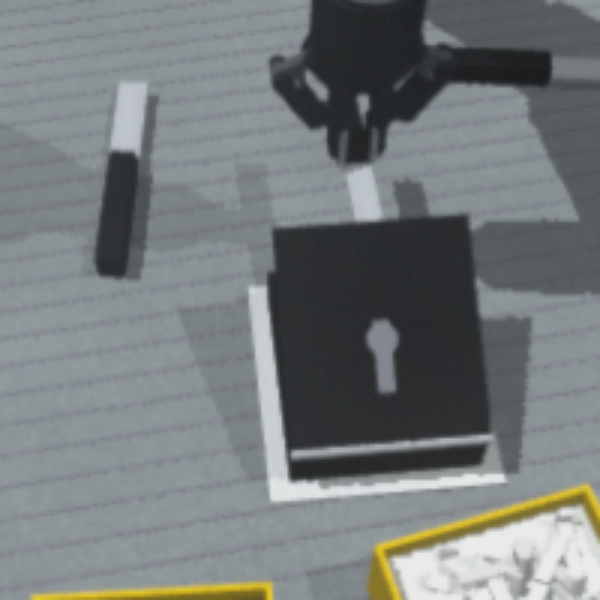

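The scene crop shows the cover lifted off the shell, with the blade under its lip at about (370,210). Continuing along the arc.

apply_moves:
  rows:
    - [[0.009, 0, -0.011], 0, 0]
    - [[0.009, 0, -0.011], 0, 0]
    - [[0.011, 0, -0.008], 0, 0]
    - [[0.011, 0, -0.008], 0, 0]
    - [[0.012, 0, -0.006], 0, 0]
    - [[0.012, 0, -0.006], 0, 0]
    - [[0.013, 0, -0.003], 0, 0]
    - [[0.013, 0, -0.003], 0, 0]
    - [[0.013, 0, 0], 0, 0]
    - [[0.013, 0, 0], 0, 0]

```text
t: 9.0
eef_pos: [577.3, 68.4, 170.9]
tool_rot: [0.999, -0.043, 0.0, -0.0]
contact_force: [-1.9, 1.1, 0.2]
grip_width: 0.174
grip_force: 110.0
```

apply_moves:
  rows:
    - [[0.012, 0, 0.002], 0, 0]
    - [[0.012, 0, 0.002], 0, 0]
    - [[0.01, 0, 0.003], 0, 0]
    - [[0.006, 0, 0.002], 0, 0]
    - [[0, 0, 0], 0, 0]
    - [[0, 0, 0], 0, 0]

```text
t: 9.6
eef_pos: [615.9, 65.2, 161.1]
tool_rot: [0.999, -0.043, -0.0, -0.0]
contact_force: [0.0, 0.9, -1.3]
grip_width: 0.174
grip_force: 109.9
```

```bash
python3 - <<'E'
from h import *
t=ctrl.get_image("scene"); s=ctrl.read_state(); print(s["eef_pos"],psi(s),s["contact_force"],s["wrist_torque"])
cv2.imwrite("pics/s7.png",cv2.resize(t["image"][80:330,180:430],(600,600)))
E
```

```text
[615.75967885  65.24048282 161.21646359] -0.08578203461786155 [ 0.44072268  0.41285975 -1.00558354] [ 0.01985544 -0.00234497  0.01627261]
```

View pics/s7.png

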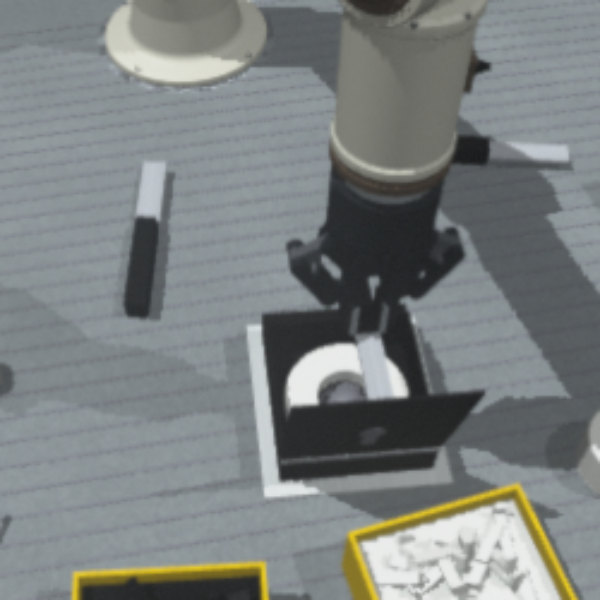

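The cover stands past upright: tip about 28 mm beyond the hinge at 115 mm above it, about 1.8 rad. The roll and hub are exposed. Withdrawing and moving to a free spot to lay the blade down.

apply_moves:
  rows:
    - [[-0.015, 0, 0], 0, 0]
    - [[-0.03, 0, 0], 0, 0]
    - [[-0.035, 0, 0], 0, 0]
    - [[-0.035, 0, 0], 0, 0]
    - [[-0.035, 0, 0], 0, 0]
    - [[0, -0.035, 0], 0, 0]
    - [[0, -0.04, 0], 0, 0]
    - [[0, -0.04, 0], 0, 0]
    - [[0, -0.04, 0], 0, 0]
    - [[0, -0.01, 0.02], 0, 0]
    - [[0, 0, 0.04], 0, 0]
    - [[0, 0, 0.04], 0, 0]

```text
t: 10.85
eef_pos: [481.4, 243.4, 61.1]
tool_rot: [0.999, -0.042, 0.001, -0.001]
contact_force: [0.2, 0.7, -0.2]
grip_width: 0.176
grip_force: 109.9
```

apply_moves:
  rows:
    - [[0, 0, 0.03], 0, 0]
    - [[0, 0, 0.01], 0, 0]
    - [[0, 0, 0.004], 0, 0]
    - [[0, 0, 0], 0, 0]
    - [[0, 0, 0], 0, 0]

```text
t: 11.35
eef_pos: [482.0, 243.0, 18.9]
tool_rot: [0.999, -0.043, 0.001, -0.001]
contact_force: [-0.2, 0.9, -0.8]
grip_width: 0.174
grip_force: 109.9
```

apply_moves:
  rows:
    - [[0, 0, 0.006], 0, 0]
    - [[0, 0, 0.003], 0, 0]
    - [[0, 0, 0.001], 0, 0]
    - [[0, 0, 0], 0, 0]
    - [[0, 0, 0], 0, 0]

```text
t: 11.85
eef_pos: [481.0, 242.2, 7.4]
tool_rot: [0.999, -0.043, 0.0, 0.0]
contact_force: [0.4, -1.6, 1.2]
grip_width: 0.176
grip_force: 110.3
```

apply_moves:
  rows:
    - [[0, 0, 0.001], 0, 0]
    - [[0, 0, 0.001], 0, 0]
    - [[0, 0, 0], 0, 0]
    - [[0, 0, 0], 0, 0]

```text
t: 12.25
eef_pos: [481.0, 242.2, 7.3]
tool_rot: [0.999, -0.043, 0.0, 0.001]
contact_force: [-6.0, -4.2, 22.3]
grip_width: 0.175
grip_force: 113.1
```

apply_moves:
  rows:
    - [[0, 0, -0.001], 0, 0.02]
    - [[0, 0, 0], 0, 0.04]
    - [[0, 0, 0], 0, 0.05]
    - [[0, 0, 0], 0, 0.05]
    - [[0, 0, -0.02], 0, 0.05]
    - [[0, 0, -0.04], 0, 0.05]
    - [[0, 0, -0.05], 0, 0.05]
    - [[0, 0, -0.05], 0, 0.05]
    - [[0, 0, -0.05], 0, 0.05]
    - [[0, 0.01, -0.01], 0, 0.05]
    - [[0, 0.03, 0], 0, 0.05]
    - [[0, 0.04, 0], 0, 0.05]
  squeeze: 80

```text
t: 13.45
eef_pos: [473.9, 163.5, 226.6]
tool_rot: [0.999, -0.041, 0.001, -0.001]
contact_force: [0.3, -0.1, -0.8]
grip_width: 0.587
grip_force: 0.0
```

apply_moves:
  rows:
    - [[0, 0.044, 0], 0, 0.05]
    - [[0, 0.044, 0], 0, 0.05]
    - [[0, 0.044, 0], 0, 0.05]
    - [[0, 0.044, 0], 0, 0.05]
    - [[0, 0.044, 0], 0, 0.05]
    - [[0, 0.044, 0], 0, 0.05]
    - [[0, 0.044, 0], 0, 0.05]
    - [[0, 0.044, 0], 0, 0.05]
    - [[-0.003, 0.044, 0], 0, 0.05]
    - [[-0.003, 0.044, 0], 0, 0.05]
    - [[0, 0, 0], 0, 0.05]
    - [[0, 0, 0], 0, 0.05]

```text
t: 14.65
eef_pos: [429.1, -276.1, 225.4]
tool_rot: [0.999, -0.045, -0.001, -0.0]
contact_force: [-0.8, -0.0, -0.1]
grip_width: 0.587
grip_force: 0.0
```

```bash
python3 - <<'E'
from h import *
w=ctrl.get_image("wrist"); t=ctrl.get_image("scene"); tt=ctrl.get_image("top"); s=ctrl.read_state(); print(s["t"],s["eef_pos"],psi(s),s["contact_force"])
for n,d in(("w8",w),("s8",t),("t8",tt)): np.save(f"pics/{n}.npy",d,allow_pickle=True)
o=np.hstack([cv2.resize(w["image"],(400,300)),cv2.resize(tt["image"],(400,300))]); o=np.vstack([o,cv2.resize(t["image"][100:310,120:400],(800,600))[:300]*0])
o[300:]=np.hstack([cv2.resize(t["image"],(400,300)),cv2.resize(tt["image"][115:265,120:320],(400,300),interpolation=cv2.INTER_CUBIC)])
cv2.imwrite("pics/c8.png",o)
E
```

```text
14.8 [ 430.34402307 -273.5567787   225.89408399] -0.08394522292682811 [ 0.45492319  0.19725202 -0.20949512]
```

View pics/c8.png

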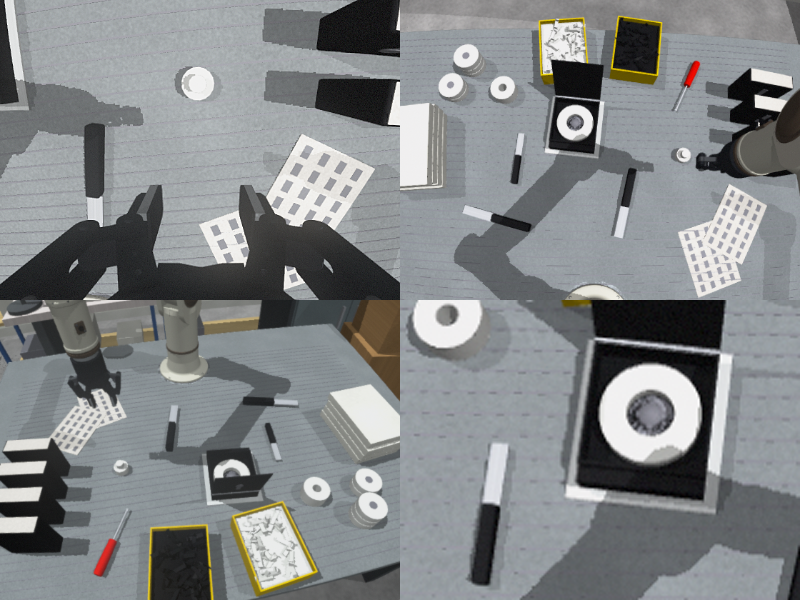

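Quad picture: the cover stands open, the blade lies flat left of the cartridge, the hub is visible inside the roll, and the cap is at wrist pixel about (273,116). Measuring cap and hub numerically from here on.

```bash
cat >> h.py <<'E'
def blob(d,c,h,t,dark=False):
    x,y=map(int,c); g=d["image"].max(2) if dark else d["image"].min(2); m=np.zeros_like(g)
    r=g[y-h:y+h,x-h:x+h]; m[y-h:y+h,x-h:x+h]=((r<t) if dark else (r>t))*255
    k=max(cv2.findContours(m,0,1)[0],key=cv2.contourArea); H=cv2.convexHull(k); return H,cv2.fitEllipse(H)
E
python3 - <<'E'
from h import *
w,t,tt=[np.load(f"pics/{n}.npy",allow_pickle=True).item() for n in("w8","s8","t8")]; s=ctrl.read_state()
print(w["eye"])
for th in(185,200,215,230):
    H,e=blob(w,(273,116),40,th); p=plane(w,H.reshape(-1,2),22); print(th,np.round(e[0],1),np.round(e[1],1),plane(w,[e[0]],22).round(1),(p.max(0)-p.min(0)).round(1))
for th in(175,190,205):
    H,e=blob(tt,(397,216),16,th); print("top",np.round(e[0],1),np.round(e[1],1),plane(tt,[e[0]],22).round(1))
c=(400*0+120+650/2-200,115+(413-300)/2); print(c)
for th in(190,205,220):
    H,e=blob(tt,c,34,th); p=plane(tt,H.reshape(-1,2),26); print("roll",np.round(e[0],1),np.round(e[1],1),plane(tt,[e[0]],26).round(1),((p.max(0)+p.min(0))/2).round(1),(p.max(0)-p.min(0)).round(1))
E
```

```text
[ 502.59302885 -283.08152376  368.75014342]
185 [276.5 116.6] [45.9 47. ] [[ 499.6 -277.7   22. ]] [45.8 45.9  0. ]
200 [276.4 116.7] [45.4 46.8] [[ 499.6 -277.6   22. ]] [45.6 45.6  0. ]
215 [276.4 116.6] [45.  46.3] [[ 499.7 -277.6   22. ]] [44.7 44.9  0. ]
230 [276.3 116.6] [44.4 46.1] [[ 499.7 -277.5   22. ]] [44.5 44.   0. ]
top [396.8 216.1] [19.2 20.4] [[ 499.5 -277.4   22. ]]
top [396.9 216.2] [18.8 20.1] [[ 499.2 -277.7   22. ]]
top [396.9 216.2] [18.3 19.9] [[ 499.4 -277.6   22. ]]
(245.0, 171.5)
roll [244.7 171.3] [48.6 50.6] [[595.5  66.5  26. ]] [595.8  67.1  26. ] [110. 110.   0.]
roll [244.6 171.1] [48.  50.4] [[595.8  66.6  26. ]] [596.9  67.1  26. ] [107.9 110.    0. ]
roll [244.8 171.1] [47.9 49.8] [[595.8  66.3  26. ]] [596.8  66.1  26. ] [107.8 107.8   0. ]
```

apply_moves:
  rows:
    - [[0.035, -0.001, 0.02], 0, 0.05]
    - [[0.034, -0.001, 0.035], 0, 0.05]
    - [[0, 0, 0.045], 0, 0.05]
    - [[0, 0, 0.04], 0, 0.05]
    - [[0, 0, 0.02], 0, 0.05]
    - [[0, 0, 0], 0, 0.05]
    - [[0, 0, 0], 0, 0.05]

```text
t: 15.5
eef_pos: [499.7, -277.9, 66.7]
tool_rot: [0.999, -0.042, 0.0, -0.0]
contact_force: [0.2, 0.9, 0.0]
grip_width: 0.583
grip_force: 0.0
```

```bash
python3 - <<'E'
from h import *
s=ctrl.read_state(); print(s["eef_pos"],psi(s),totool(s,[499.5,-277.6,32]))
E
```

```text
[ 499.70702412 -277.92684964   66.68333337] -0.08421554433201217 [-0.23784972 -0.28713112 34.68348723]
```

apply_moves:
  rows:
    - [[0, 0, 0.02], 0, 0.05]
    - [[0, 0, 0.014], 0, 0.045]
    - [[0, 0, 0], 0, 0.035]
    - [[0, 0, 0], 0, 0.02]
    - [[0, 0, 0], 0, 0.015]
    - [[0, 0, 0], 0, 0.01]
    - [[0, 0, 0], 0, 0.01]
  squeeze: 70

```text
t: 16.2
eef_pos: [499.8, -279.5, 33.3]
tool_rot: [0.999, -0.043, 0.001, 0.0]
contact_force: [0.5, 1.4, 3.1]
grip_width: 0.234
grip_force: 68.8
```

apply_moves:
  rows:
    - [[0, 0, -0.02], 0, 0.01]
    - [[0, 0, -0.04], 0, 0.01]
    - [[0, 0, -0.05], 0, 0.01]
    - [[0, -0.02, -0.05], 0, 0.01]
    - [[-0.002, -0.042, 0], 0, 0.01]
    - [[-0.002, -0.042, 0], 0, 0.01]
    - [[-0.002, -0.042, 0], 0, 0.01]
    - [[-0.002, -0.042, 0], 0, 0.01]
    - [[-0.002, -0.042, 0], 0, 0.01]
    - [[-0.002, -0.042, 0], 0, 0.01]
    - [[-0.002, -0.042, 0], 0, 0.01]
    - [[-0.001, -0.036, 0], 0, 0.01]

```text
t: 17.4
eef_pos: [513.8, 71.8, 189.1]
tool_rot: [0.999, -0.043, 0.0, -0.0]
contact_force: [0.6, -0.5, -0.2]
grip_width: 0.242
grip_force: 68.6
```

apply_moves:
  rows:
    - [[0, 0, 0], 0, 0.01]
    - [[0, 0, 0], 0, 0.01]
    - [[0, 0, 0], 0, 0.01]

```text
t: 17.7
eef_pos: [514.0, 68.0, 188.6]
tool_rot: [0.999, -0.044, -0.0, 0.0]
contact_force: [0.2, -0.3, -0.5]
grip_width: 0.24
grip_force: 68.6
```

```bash
python3 - <<'E'
from h import *
s=ctrl.read_state(); w=ctrl.get_image("wrist"); tt=ctrl.get_image("top"); t=ctrl.get_image("scene"); print(s["eef_pos"],psi(s),s["grip_width"])
for n,d in(("w9",w),("s9",t),("t9",tt)): np.save(f"pics/{n}.npy",d,allow_pickle=True)
C=[596.3,66,26]; c=proj(w,C)[0]; print(c,w["eye"])
a=np.linspace(0,2*np.pi,9)[:-1]
print("outer pred",proj(w,[[C[0]+58*np.cos(x),C[1]+58*np.sin(x),26] for x in a]).round().tolist())
# radial edges of outer roll (white->dark) and inner
K=w["image"].min(2).astype(int)
def edge(r0,r1):
    pts=[]
    for x in np.linspace(0,2*np.pi,73)[:-1]:
        rr=np.arange(r0,r1,.25); uv=proj(w,np.c_[C[0]+rr*np.cos(x),C[1]+rr*np.sin(x),26+0*rr])
        ok=(uv[:,0]>1)&(uv[:,0]<558)&(uv[:,1]>1)&(uv[:,1]<418)
        if ok.sum()<len(rr): continue
        v=cv2.remap(w["image"].min(2),uv[:,:1].astype('f4'),uv[:,1:].astype('f4'),1).ravel().astype(float)
        g=np.diff(cv2.blur(v.reshape(-1,1),(1,5)).ravel()); i=np.argmax(abs(g))
        if abs(g[i])>6: pts.append((x,rr[i],g[i]))
    return np.array(pts)
for n,r0,r1 in(("out",48,68),("in",20,34)):
    p=edge(r0,r1); 
    if len(p)<10: print(n,len(p)); continue
    xy=np.c_[p[:,1]*np.cos(p[:,0]),p[:,1]*np.sin(p[:,0])]
    f=lambda q:np.c_[2*q,np.ones(len(q))]
    keep=np.ones(len(xy),bool)
    for _ in range(5):
        sol=np.linalg.lstsq(f(xy[keep]),(xy[keep]**2).sum(1),rcond=None)[0]; rad=np.sqrt(sol[2]+sol[:2]@sol[:2]); res=np.hypot(*(xy-sol[:2]).T)-rad; keep=abs(res)<max(1,2*np.median(abs(res[keep])))
    print(n,len(p),keep.sum(),"centre",sol[:2]+C[:2],"R",rad,"ang",np.degrees(p[keep,0]).round()[[0,-1]])
E
```

```text
[514.00155526  67.95674038 188.62423842] -0.08769617129148763 0.24032070067149083
[274.80261342 103.62629868] [587.39141129  61.38437271 332.12114671]
outer pred [[268.0, 33.0], [223.0, 59.0], [210.0, 110.0], [234.0, 154.0], [281.0, 169.0], [324.0, 146.0], [341.0, 98.0], [318.0, 50.0]]
out 72 72 centre [597.75970635  65.74620537] R 57.40570532528167 ang [  0. 355.]
in 72 72 centre [597.85133004  65.67845907] R 26.974993769099783 ang [  0. 355.]
```

apply_moves:
  rows:
    - [[0.02, -0.001, 0], 0, 0.01]
    - [[0.03, -0.002, 0], 0, 0.01]
    - [[0.025, -0.002, 0], 0, 0.01]
    - [[0.009, 0, 0.02], 0, 0.01]
    - [[0, 0, 0.03], 0, 0.01]
    - [[0, 0, 0.03], 0, 0.01]
    - [[0, 0, 0.025], 0, 0.01]
    - [[0, 0, 0.01], 0, 0.01]
    - [[0, 0, 0], 0, 0.01]
    - [[0, 0, 0], 0, 0.01]
    - [[0, 0, 0], 0, 0.01]

```text
t: 18.95
eef_pos: [599.6, 67.2, 75.4]
tool_rot: [0.999, -0.043, 0.001, -0.0]
contact_force: [0.5, 0.1, 1.2]
grip_width: 0.238
grip_force: 68.6
```

```bash
python3 - <<'E'
from h import *
v=[]
for i in range(3):
    ctrl.get_image("wrist"); s=ctrl.read_state(); v.append(s["eef_pos"])
print(np.array(v),psi(s),totool(s,[597.8,65.7,33.3]),s["contact_force"])
E
```

```text
[[599.4723138   67.28405218  75.40277448]
 [599.32222662  67.27895712  75.28358434]
 [599.08990546  67.25942289  75.03150912]] -0.08625585013390377 [-1.24142314  1.67719    41.72841252] [-0.05846949  0.4419337  -0.23610471]
```

apply_moves:
  rows:
    - [[-0.001, 0.0015, 0], 0, 0.01]
    - [[0, 0, 0.008], 0, 0.01]
    - [[0, 0, 0.006], 0, 0.01]
    - [[0, 0, 0.004], 0, 0.01]
    - [[0, 0, 0.003], 0, 0.01]
    - [[0, 0, 0.002], 0, 0.01]
    - [[0, 0, 0], 0, 0.01]

```text
t: 19.8
eef_pos: [597.0, 65.8, 50.4]
tool_rot: [0.999, -0.043, -0.0, 0.0]
contact_force: [0.1, 0.1, -0.2]
grip_width: 0.236
grip_force: 68.6
```

apply_moves:
  rows:
    - [[0, 0, 0.002], 0, 0.01]
    - [[0, 0, 0.002], 0, 0.01]
    - [[0, 0, 0.002], 0, 0.01]
    - [[0, 0, 0.002], 0, 0.01]
    - [[0, 0, 0.002], 0, 0.01]
    - [[0, 0, 0], 0, 0.01]

```text
t: 20.4
eef_pos: [597.0, 65.6, 40.0]
tool_rot: [0.999, -0.043, -0.0, -0.0]
contact_force: [2.3, -0.5, -6.0]
grip_width: 0.237
grip_force: 68.8
```

apply_moves:
  rows:
    - [[0, 0, 0.001], 0, 0.01]
    - [[0, 0, 0.001], 0, 0.01]
    - [[0, 0, 0], 0, 0.01]
    - [[0, 0, 0], 0, 0.01]

```text
t: 20.8
eef_pos: [597.4, 65.8, 39.2]
tool_rot: [0.999, -0.043, 0.0, 0.0]
contact_force: [-0.7, 0.2, 4.5]
grip_width: 0.24
grip_force: 69.9
```

apply_moves:
  rows:
    - [[0, 0, 0.001], 0, 0.01]
    - [[0, 0, 0.0005], 0, 0.01]
    - [[0, 0, 0], 0, 0.01]
    - [[0, 0, 0], 0, 0.01]
  squeeze: 90

```text
t: 21.2
eef_pos: [597.4, 65.9, 39.1]
tool_rot: [0.999, -0.043, 0.0, 0.0]
contact_force: [-3.9, -1.2, 15.7]
grip_width: 0.231
grip_force: 87.7
```

apply_moves:
  rows:
    - [[0, 0, 0.0007], 0, 0.01]
    - [[0, 0, 0], 0, 0.01]
    - [[0, 0, 0], 0, 0.01]
    - [[0, 0, 0], 0, 0.01]

```text
t: 21.6
eef_pos: [597.5, 65.9, 39.1]
tool_rot: [0.999, -0.043, 0.001, 0.0]
contact_force: [-5.8, -0.6, 21.2]
grip_width: 0.228
grip_force: 88.2
```

```bash
python3 - <<'E'
from h import *
t=ctrl.get_image("scene"); s=ctrl.read_state(); print(s["eef_pos"],s["contact_force"],s["grip_force"])
o=np.load("pics/s8.npy",allow_pickle=True).item()
# cover edge unchanged: compare cover's back region between pictures
c=proj(t,[[690,60,110]])[0].astype(int); a,b=[x["image"][c[1]-25:c[1]+25,c[0]-45:c[0]+45].astype(int) for x in(o,t)]
print(c,np.abs(a-b).mean(),np.median(np.abs(a-b)))
E
```

```text
[597.4794987   65.96876135  39.12180806] [-6.06197634 -1.53726679 20.08834005] 88.17286849021912
[335 262] 11.483555555555556 5.0
```

The cap is at its seat height against a hard stop with about 20 N on it, and the cover region looks unchanged apart from the arm's shadow. Handing in.

```bash
python3 -c "
from rig import ctrl
print(ctrl.job_done())"
```

```text
the job is handed in; nothing more can be done
None
```

Handed in at about 22 s: cover levered open to about 1.8 rad, blade laid flat on the bench, cap snapped home and still pressed with about 20 N, roll and screwdriver not touched; I viewed 11 pictures, one over the limit of 10.

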